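# Stir the grinding beads and dock their dish under the sensor head

### The arm

A 7-joint arm with a two-finger parallel gripper is mounted at the origin on the work surface. World frame = base frame: x ahead of the robot, y to its left, z up, the work surface at z = 0. Lengths are in m, angles in rad, forces in N, time in s.
With the tool pointing down it reaches from about 0.4 to 0.85 m from the base axis. Payload 10.4 kg.
Tool frame: the origin (TCP) lies at the very end of the fingers, on their centre line; the grasp point (between the pads) lies manip.hold_point_z behind it (manip.hold_point_z is the distance from the TCP to the grasp point, in m); z points along the fingers, y is the direction in which the jaws open and shut (so a half turn about z gives the same grasp; the last joint's range is limited). The gripper opens to 85 mm and grips with 20 to 120 N. Pads are 22 mm wide; open, the fingers measure 114 mm over their backs; the gripper's body (76 mm by 85 mm) begins 54 mm behind the grasp point. The pads swing forward as they close: fully open they stand 13 mm farther back than shut.
Start: joints at [1.124, 0.332, -0.065, 1.46, 0.022, 1.35, -0.088], TCP at [0.257, -0.57, 0.231] pointing down, gripper open.
Joint ranges: [-2.6, 2.6], [-0.5, 2.12], [-1.47, 1.34], [0.16, 2.42], [-1.27, 4.41], [0.06, 2.06], [-2.6, 2.6]. Speed limits (rad/s): [2.22, 2.22, 2.79, 2.79, 3.14, 3.14, 3.14].

### API

Orientations are given as a unit quaternion [x, y, z, w].
In Python, from workcell import manip gives the robot as it stands.
- The arm moves only by the tool jog_arm, never from a script. Its arguments are lists of equal length, an entry for each row: "translation": the shift along the world's x, y, z in mm, a list of three; "turn": the turn about the world's z in degrees. In form: {"translation": [[x, y, z], ...], "turn": [turn, ...]}. A call has 1 to 12 rows; each row is the pose to reach, as a shift and turn from the pose measured when the call began; what a row does not reach only later rows make up. A row lasts 1/12 s, in which the tool goes at most 41.7 mm and 7.16 degrees, less where a joint would pass 70% of its speed; a pose out of reach is approached as far as the arm can. A call with a gripper value outside its range is refused whole. "grip" is the finger opening in mm, from 0 to 85.4, set as the call begins (left out, the last holds). The fingers move at their own pace and stop on an object; "grip_force" is the grip in N (left out, the last holds). Time passes only in rows, so rows that repeat a pose let the fingers close. It gives the time, the measured TCP pose, the force and the opening at its end, in the units of the state.
- manip.get_obs(): the state, without advancing time (a new reading comes with each control period).
- manip.camera(name): name is "side" or "top"; returns a dict with "frame" (420x560x3 uint8, red, green, blue), "mtx" (3x3 intrinsics, pixels), "k1" (the pictures are not rectified: a ray, as slopes to the right and down, at radius r is drawn at 1 + k1 r^2 times it, then the intrinsics apply), "pose" (4x4, takes a point from camera to world coordinates). Camera axes: x right, y down, z forward; pixel columns grow to the right and rows downward; lengths in m; the calibration is good to about 2 mm. A picture is of the moment at which its call begins. There is no depth.
- manip.hand_in(): hands the job in, once; it reports no verdict.
Trained networks look in a picture, given as the dict that the camera call returned (one of the last four; its "shot" number tells which), for a name from the list of things; names that differ only in an ending like _2 or _b are one class to them, and where a whole thing is asked for, a point or a joint stands for the part that bears it (a point fixed in the world has none). Each returns a list of dicts, best first, with "confidence" (0 to 1); they miss things now and then, are a little off and sometimes report something else, mostly with a low value. They report only what shows in the picture. A call takes as long as a camera call.
- manip.outline_of(picture, label): "mask" (420x560 bool, what is visible of it) and "extent" ([left, top, right, bottom] in pixels, round what is visible of it).
- manip.pinpoint(picture, label): "at" ([column, row] in pixels: a listed point, or the origin of a listed thing).
The state is a dict: "clock": time; "joint_pos": joint angles; "joint_velocities": joint speeds; "tau": joint torques, N m; "position": TCP position; "ee_rot": TCP orientation; "ft_force": force on the tool from outside, world axes, zero at the start; "torque": the same for the moment, N m; "grip_width": opening from 0.0 (shut) to 1.0 (fully open).
Only numpy, scipy, OpenCV 4.12 (cv2) and the standard library are available. Lean on these libraries where they do the work, as an engineer would, in place of code of your own. Each camera call takes 0.05 s, during which the arm holds its last target. There are 200 camera calls.

### The job

Take the stirring rod from its forked stand, stir the ceramic beads in the steel dish with two or three wide, full turns of its tip well down among them, and hang the rod upright in the fork again. Then take the dish by its upright fin and slide it low along the bench (easing the fin up a few millimetres is fine): in through the open half of the station's front, under the clear roof, and sideways behind the front guard, until it stands under the black sensor head against the back stop and the end stop. Keep all beads in the dish, do not tip it, leave the other things on the bench where they are.

Things in the scene. Friction and masses are not known exactly. Their poses are not given: they have to be found in the camera images.
- dish: Loose round steel dish (0.44 to 0.69 kg) with stalk and fin, one piece. Origin: centre of the round dish's underside, on the bench; z up. Its stalk, a flat bar 22 mm wide and 5 mm thick lying on the bench, runs along its own -y to 182 mm from the origin and carries the fin. Its own y is within 0.3 rad of world +y.
- dish_rim (a point): Centre of the dish's open mouth, 62 mm above the bench. Dish: outer diameter 88 mm, inner 80 mm, floor 5 mm thick.
- dish_fin (a point): Where to grip the dish: on its fin, 160 mm from the dish's centre along its own -y, 55 mm above the bench. The fin is an upright plate 10 mm thick (x), 40 mm long (y, centred here), top at 75 mm. Pinch it from above with a finger on each x side; easing it up about 4 mm stops the dish dragging. Axes those of the dish.
- rod: Loose steel stirring rod, 190 mm long, 0.11 kg. Origin: lower tip; z runs up the rod. Shaft 10 mm diameter from 0 to 130 mm; collar 30 mm diameter from 130 to 135 mm; black round grip 16 mm diameter from 135 to 190 mm. At the start it hangs upright by its collar in the stand's fork, tip 26 mm above the bench.
- rod_collar (a point): Centre of the underside of the rod's collar, 130 mm above its tip. When hung it lies at point fork.
- stand: Fixed rod stand; origin on the bench under the hanging rod. Base 12 mm thick, from x = -38 to +62 mm, y = -45 to +45 mm. Its post is at x = +45 mm, under the fork. Its own -x, the open side of the fork, points roughly to the robot (yaw within 0.4 rad).
- fork (a point): Hanging place of the collar, on top of the horizontal steel fork (6 mm thick, top at 156 mm, 50 mm wide in y). Slot 18 mm wide, open at x = -25 mm, ending at x = +9 mm from here. The rod slides in and out of the slot's open end along the stand's x, collar just above the fork, or lifts straight out. Axes those of the stand.
- station: Fixed docking station, open bench inside; origin = dock point, on the bench under the axis of the black sensor head (44 mm diameter, roof to 212 mm up). Its own y points in from its front (within 0.15 rad of world +y). Back stop: inner face y = +45.5 mm, full height. End stop: rail 24 mm tall, inner face x = +45.5 mm. White instrument body behind, from y = 57 mm, 190 mm tall.
- dock (a point): The dock point, where the dish's origin must come: there its wall is 1.5 mm from the back stop and from the end stop. On the bench, axes those of the station.
- mouth (a point): Middle of the open half of the station's front, on the bench, 78 mm to -x and 61 mm to -y of the dock point. The opening is 98 mm wide, between the near cheek (full-height plate, inner face at station x = -127 mm, y = -64 to +51 mm) and the edge of the front guard (x = -28.5 mm). Axes those of the station.
- guard (a point): Lower corner of the front guard, at its edge beside the mouth. The guard is a metal plate 6 mm thick from station x = -28.5 to +59.5 mm, y = -64 to -58 mm, 20 to 80 mm above the bench: the dish cannot pass it, but the flat stalk slides under it while the fin stays outside. A post 14 mm square (x = 45.5 to 59.5, y = -64 to -50 mm) carries its far end.
- roof (a point): Middle of the clear roof's front edge, at its underside, 80 mm above the bench. Roof 7 mm thick (top at 87 mm), from station x = -137 to +65 mm, y = -64.5 to +57.5 mm.
- bead0: One of six white ceramic grinding beads, 16 mm diameter, 12 g, loose on the dish's floor in a rough ring 24 mm from its centre. Origin: its centre.
- bead1: One of six white ceramic grinding beads, 16 mm diameter, 12 g, loose on the dish's floor in a rough ring 24 mm from its centre. Origin: its centre.
- bead2: One of six white ceramic grinding beads, 16 mm diameter, 12 g, loose on the dish's floor in a rough ring 24 mm from its centre. Origin: its centre.
- bead3: One of six white ceramic grinding beads, 16 mm diameter, 12 g, loose on the dish's floor in a rough ring 24 mm from its centre. Origin: its centre.
- bead4: One of six white ceramic grinding beads, 16 mm diameter, 12 g, loose on the dish's floor in a rough ring 24 mm from its centre. Origin: its centre.
- bead5: One of six white ceramic grinding beads, 16 mm diameter, 12 g, loose on the dish's floor in a rough ring 24 mm from its centre. Origin: its centre.
- reagent: Bystander: glass bottle with blue cap, 68 mm diameter, 160 mm tall. Origin: centre of its underside.
- beaker: Bystander: small empty glass beaker, 60 mm diameter, 70 mm tall. Origin: centre of its underside.
- marker: Bystander: black marker pen lying on the bench, 14 mm thick, 130 mm long. Origin: centre of its underside.
- washbottle: Bystander: white wash bottle, 64 mm diameter, 175 mm tall. Origin: centre of its underside.

How it is judged:
By the outcome, as a careful person would: the job done as asked, in the order asked, and still so for the second after the job is handed in, with the robot touching nothing.
It also fails if it takes over 72 s, if anything falls off the work surface, if the arm or the gripper's body presses on something with over 40 N, if the wrist force passes 120 N, or if a joint passes its speed limit or range.

## Working session

There is one attempt and no reset: what is moved stays moved. The work goes in short steps, Python scripts to look and compute and a tool call to move; the robot and the scene stay as the last step left them, time stands still between calls to the robot, and variables do not carry over. Pictures are saved under pics/ and viewed, about 8 in all and at most 12, crops included, and the job is handed in when it is done.

Besides the shell and the picture viewer there is one more tool, called after "Call:" as a command line: name --pt "numbers of a row" for each row, then --argument value for the rest. jog_arm: Moves the arm, as the interface text tells. Its arguments: {"type":"object","properties":{"translation":{"type":"array"},"turn":{"type":"array"},"grip":{"type":"number"},"grip_force":{"type":"number"}},"required":["translation","turn"]}

```bash
mkdir -p pics; ls; cat > h.py <<'E'
import numpy as np, cv2
from scipy.optimize import least_squares
from workcell import manip
def ray(c,px):
    u,v=[(px[0]-c['mtx'][0,2])/c['mtx'][0,0],(px[1]-c['mtx'][1,2])/c['mtx'][1,1]]
    rd=np.hypot(u,v); r=rd
    for _ in range(20): r=rd/(1+c['k1']*r*r)
    s=1/(1+c['k1']*r*r)
    P=np.array(c['pose']); d=P[:3,:3]@np.array([u*s,v*s,1]); return P[:3,3],d/np.linalg.norm(d)
def atz(c,px,z):
    o,d=ray(c,px); return o+d*(z-o[2])/d[2]
def tri(c1,p1,c2,p2):
    A=np.zeros((3,3));b=np.zeros(3);R=[ray(c1,p1),ray(c2,p2)]
    for o,d in R:
        M=np.eye(3)-np.outer(d,d);A+=M;b+=M@o
    X=np.linalg.solve(A,b); return X,max(np.linalg.norm((np.eye(3)-np.outer(d,d))@(X-o)) for o,d in R)
def proj(c,X):
    P=np.linalg.inv(np.array(c['pose'])); q=P[:3,:3]@np.array(X)+P[:3,3]; u=q[:2]/q[2]
    u=u*(1+c['k1']*(u@u)); return np.array([c['mtx'][0,0]*u[0]+c['mtx'][0,2],c['mtx'][1,1]*u[1]+c['mtx'][1,2]])
def cams():
    r={}
    for n in('top','side'):
        r[n]=manip.camera(n)
        for k in('mtx','pose'): r[n][k]=np.array(r[n][k])
    return r
E
python3 - <<'E'
from h import *
c=cams()
im=np.vstack([c[n]['frame'] for n in c]); 
for n in c: cv2.imwrite(f'pics/{n}0.png',cv2.cvtColor(c[n]['frame'],cv2.COLOR_RGB2BGR)); print(n,c[n]['pose'][:3].round(2).tolist(),c[n]['k1'],c[n]['mtx'][0,0])
for l in 'dish dish_rim dish_fin rod rod_collar stand fork station dock mouth guard roof reagent beaker marker washbottle'.split():
    q={}
    for n in c:
        r=manip.pinpoint(c[n],l)
        if r: q[n]=r[0]['at']; print(l,n,np.round(q[n],1),round(r[0]['confidence'],2), [ (np.round(k['at']),round(k['confidence'],2)) for k in r[1:3]])
    if len(q)==2: X,e=tri(c['top'],q['top'],c['side'],q['side']); print('  ',X.round(4),round(e,4))
print(manip.hold_point_z, manip.get_obs())
E
```

```text
pics
top [[0.0, -0.99, 0.14, 0.4], [-1.0, -0.01, -0.02, 0.06], [0.02, -0.14, -0.99, 1.43]] -0.08793658765114398 425.11046991309195
side [[1.0, -0.05, 0.07, 0.5], [-0.09, -0.62, 0.78, -0.96], [0.01, -0.79, -0.62, 0.92]] -0.15378166725825948 506.1540699596101
dish side [250.  249.9] 0.69 []
dish_rim top [292.2 242.9] 0.63 []
dish_rim side [251.8 234. ] 0.81 []
   [ 0.5074 -0.0046  0.0701] 0.0032
dish_fin top [341.9 234.5] 0.88 [(array([391., 190.]), 0.56)]
dish_fin side [265.9 282.6] 0.88 []
   [ 0.5344 -0.1663  0.0629] 0.0017
rod top [293.6 244.1] 0.5 [(array([406., 255.]), 0.47), (array([400., 253.]), 0.44)]
rod side [250.9 239.7] 0.5 [(array([244., 241.]), 0.17)]
   [ 0.5045 -0.0099  0.0557] 0.0032
rod_collar top [412.1 250.4] 0.63 []
rod_collar side [234.  320.9] 0.75 [(array([281., 197.]), 0.64)]
   [ 0.4706 -0.3597  0.1733] 0.0048
stand top [391.8 253.6] 0.76 [(array([339., 236.]), 0.7)]
stand side [241.9 370.6] 0.8 []
   [ 0.4736 -0.3494 -0.0089] 0.0013
fork top [405.5 256.5] 0.75 []
fork side [238.1 325.5] 0.7 [(array([348., 361.]), 0.43), (array([269., 187.]), 0.22)]
   [ 0.46
[... 874 characters left out ...]
: array([ 1.12440131,  0.33221303, -0.06467654,  1.46008888,  0.02158874,
        1.34986824, -0.08851451]), 'joint_velocities': array([ 8.12674293e-04,  7.20738902e-04,  6.87951996e-04, -9.07486383e-04,
       -1.62209158e-03,  6.90256415e-04, -5.03935460e-06]), 'tau': array([ 1.71300467e-04, -6.25219917e+01,  4.90327575e-02, -3.91817737e+01,
        1.63372688e-02,  1.90898325e-03, -6.25997814e-05]), 'position': array([ 0.25703757, -0.56973889,  0.23133463]), 'ee_rot': array([9.77637399e-01, 2.10297678e-01, 2.48288900e-05, 5.36190685e-05]), 'ft_force': array([-0.70194563, -0.47160999, -0.62569162]), 'torque': array([-0.02417386, -0.04113125, -0.01394346]), 'grip_width': 0.9975051477042138}
```

```bash
cd pics; python3 - <<'E'
import cv2
t=cv2.imread('top0.png');s=cv2.imread('side0.png')
cv2.imwrite('t1.png',cv2.resize(t[130:330,130:450],(800,500),interpolation=cv2.INTER_CUBIC))
cv2.imwrite('s1.png',cv2.resize(s[120:400,150:450],(640,597),interpolation=cv2.INTER_CUBIC))
E
```

```text
(no output)
```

View pics/t1.png

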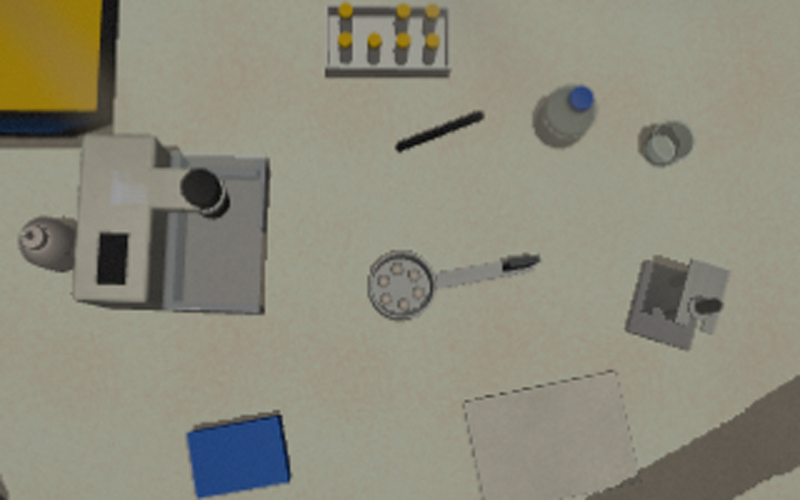

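View pics/s1.png

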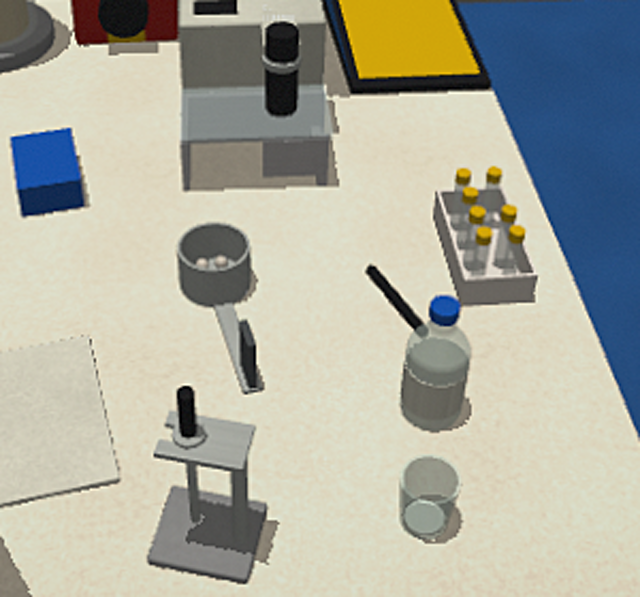

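```bash
cat > fit.py <<'E'
from h import *
from scipy.optimize import minimize
def box(x0,x1,y0,y1,z0,z1): return np.array([[x,y,z] for x in(x0,x1) for y in(y0,y1) for z in(z0,z1)])/1e3
def cyl(r,z0,z1,x=0,y=0):
    a=np.linspace(0,2*np.pi,40,endpoint=False)
    return np.array([[x+r*np.cos(t),y+r*np.sin(t),z] for t in a for z in(z0,z1)])/1e3
M={'dish':[cyl(44,0,62),box(-11,11,-182,-40,0,5),box(-5,5,-180,-140,0,75)],
 'rod':[cyl(8,161,216),cyl(15,156,161)],
 'stand':[box(-38,62,-45,45,0,12),box(-25,9,9,25,150,156),box(-25,9,-25,-9,150,156),box(9,55,-25,25,150,156)],
 'roofpart':[box(-137,65,-64.5,57.5,80,87)]}
def render(c,parts,p):
    S=4;im=np.zeros((420*S,560*S),np.uint8);ca,sa=np.cos(p[2]),np.sin(p[2]);R=np.array([[ca,-sa,0],[sa,ca,0],[0,0,1]])
    for P in parts:
        q=np.array([proj(c,R@v+[p[0],p[1],0]) for v in P],np.float32)
        h=cv2.convexHull((q+.5)*S-.5)
        cv2.fillConvexPoly(im,np.round(h*16).astype(np.int32),255,shift=4)
    return cv2.resize(im,(560,420),interpolation=cv2.INTER_AREA)/255.
def fit(views,parts,p0,yaw=True):
    def f(p):
        p=np.r_[p,0] if not yaw else p
        return sum(np.abs(render(c,parts,p)-m).sum() for c,m in views)
    p0=np.array(p0[:3 if yaw else 2]);n=len(p0)
    sx=np.vstack([p0]+[p0+np.eye(n)[i]*(.01 if i<2 else .1) for i in range(n)])
    r=minimize(f,p0,method='Nelder-Mead',options=dict(initial_simplex=sx,xatol=1e-4,fatol=.3,maxiter=120)); return r.x,r.fun
E
python3 - <<'E'
from fit import *
import pickle
c=cams();pickle.dump(c,open('c0.pkl','wb'))
init={'dish':[.505,-.01,.17],'rod':[.467,-.355,0],'stand':[.47,-.35,-.27]}
mk={}
for l in list(init)+['station']:
    v=[]
    for n in c:
        r=manip.outline_of(c[n],l)
        if r: mk[l,n]=np.array(r[0]['mask']); v.append((c[n],mk[l,n]*1.)); print(l,n,round(r[0]['confidence'],2),r[0]['extent'],mk[l,n].sum())
    if l in init:
        for vv in ([v]+[[x] for x in v]):
            x,e=fit(vv,M[l],init[l],l!='rod'); print('  ',x.round(4),round(e))
pickle.dump(mk,open('mk0.pkl','wb'))
t=c['top']['frame'].copy();s=c['side']['frame'].copy()
for n,i in(('top',t),('side',s)):
    cs,_=cv2.findContours(mk['station',n].astype(np.uint8),0,1);cv2.drawContours(i,cs,-1,(255,0,0),1)
a=cv2.resize(t[170:270,150:250],(500,500),interpolation=cv2.INTER_CUBIC);b=cv2.resize(s[100:220,220:320],(400,480),interpolation=cv2.INTER_CUBIC)
o=np.zeros((500,800,3),np.uint8);o[:500,:400]=a[:,:400];o[:480,400:]=b
cv2.imwrite('pics/st.png',o[:,:,::-1]);print(manip.get_obs()['clock'])
E
```

```text
dish top 0.74 [277.2, 226.6, 347.3, 259.1] 862
dish side 0.57 [229.8, 223.6, 273.5, 303.0] 1548
   [ 5.043e-01 -4.000e-04  1.906e-01] 298
   [ 0.5043 -0.0008  0.1831] 111
   [0.5047 0.002  0.1889] 170
rod top 0.69 [404.9, 249.3, 421.8, 258.9] 82
rod side 0.88 [231.9, 300.9, 244.9, 366.2] 392
   [ 0.4727 -0.3557] 241
   [ 0.4693 -0.3594] 25
   [ 0.4737 -0.3535] 192
stand top 0.62 [379.3, 231.3, 421.6, 270.4] 987
stand side 0.63 [217.7, 313.0, 275.1, 393.2] 2467
   [ 0.4721 -0.3558 -0.2667] 737
   [ 0.4703 -0.3571 -0.2688] 127
   [ 0.4731 -0.3544 -0.2699] 572
station top 0.68 [164.6, 182.2, 239.2, 255.6] 5113
station side 0.86 [232.7, 119.3, 305.6, 210.8] 5486
2.2
```

View pics/st.png

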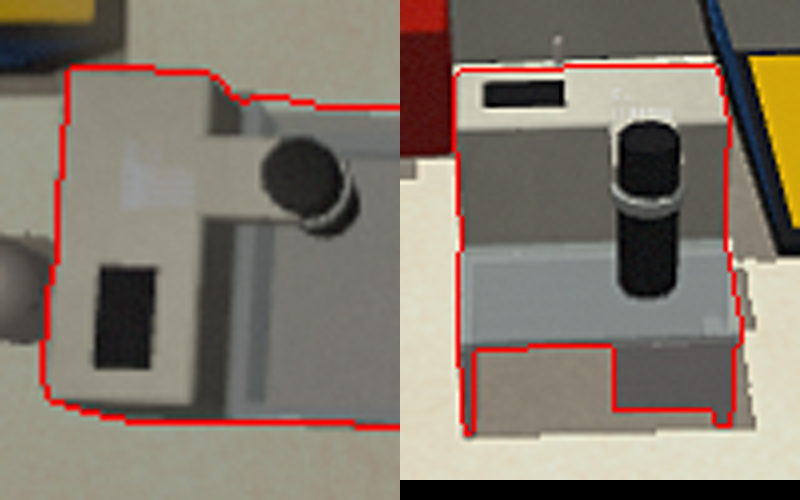

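```bash
python3 - <<'E'
from fit import *
import pickle
c=pickle.load(open('c0.pkl','rb'));mk=pickle.load(open('mk0.pkl','rb'))
parts=[box(-137,65,-64.5,57.5,80,87),box(-137,-127,-64,51,0,80),box(-28.5,59.5,-64,-58,20,80),box(45.5,59.5,-64,-50,0,80)]
def f(p,ns):
    e=0
    for n in ns:
        d=np.abs(render(c[n],parts,p)-mk['station',n]); e+= d[:,208:].sum() if n=='top' else d[172:].sum()
    return e
for ns in (['top','side'],['top'],['side']):
    p0=np.array([.608,.241,0.]);r=minimize(f,p0,(ns,),method='Nelder-Mead',options=dict(initial_simplex=np.vstack([p0,p0+[.01,0,0],p0+[0,.01,0],p0+[0,0,.08]]),xatol=1e-4,fatol=.3,maxiter=150));print(ns,r.x.round(4),round(r.fun))
E
```

```text
['top', 'side'] [ 0.6057  0.2442 -0.0186] 117
['top'] [ 0.6055  0.2419 -0.0401] 45
['side'] [6.056e-01 2.466e-01 1.000e-04] 48
```

Call:
jog_arm --pt "20 20 15" --pt "45 45 25" --pt "70 70 25" --pt "95 95 25" --pt "120 120 25" --pt "145 145 25" --pt "170 170 25" --pt "190 190 25" --pt "205 204 20" --pt "214 213 15" --pt "214 213 10" --pt "214 213 10" --turn '[4,8,12,16,20,24,28,32,36,40,44,44]' --grip 50

```text
clock: 3.2
position: [0.4714, -0.3556, 0.2403]
ee_rot: [0.826, 0.563, -0.0, -0.001]
ft_force: [0.4, -0.9, -0.5]
grip_width: 0.591
```

Call:
jog_arm --pt "0 -1 -20" --pt "0 -1 -40" --pt "0 -1 -57" --pt "0 -1 -64" --pt "0 -1 -64" --turn '[0,0,0,0,0]'

```text
clock: 3.62
position: [0.4702, -0.3567, 0.1749]
ee_rot: [0.827, 0.562, -0.001, -0.002]
ft_force: [-0.4, -0.5, 0.2]
grip_width: 0.586
```

Call:
jog_arm --pt "0 0 0" --pt "0 0 0" --pt "0 0 0" --pt "0 0 0" --pt "0 0 0" --pt "0 0 0" --turn '[0,0,0,0,0,0]' --grip 0 --grip_force 80

```text
clock: 4.12
position: [0.4705, -0.3572, 0.1762]
ee_rot: [0.827, 0.562, -0.001, -0.001]
ft_force: [-1.5, 0.9, 5.7]
grip_width: 0.167
```

Call:
jog_arm --pt "0 0 0" --pt "0 0 15" --pt "0 0 40" --pt "0 0 75" --pt "0 0 105" --pt "0 0 105" --turn '[0,0,0,0,0,0]'

```text
clock: 4.62
position: [0.4725, -0.3581, 0.2881]
ee_rot: [0.827, 0.562, 0.001, 0.003]
ft_force: [0.8, 0.1, -1.1]
grip_width: 0.17
```

```bash
python3 - <<'E'
from h import *
c={'side':manip.camera('side')}
cv2.imwrite('pics/g.png',cv2.resize(c['side']['frame'][200:400,150:350],(600,600),interpolation=cv2.INTER_CUBIC)[:,:,::-1])
r=manip.outline_of(c['side'],'rod')
if r: m=np.array(r[0]['mask']); ys,xs=np.where(m); print(r[0]['extent'],[ (y,xs[ys==y].mean().round(1)) for y in range(ys.min(),ys.max(),6)])
o=manip.get_obs();print(o['position'],o['ft_force'],o['clock'],o['grip_width'])
E
```

```text
[228.3, 257.8, 245.8, 328.6] [(258, np.float64(233.0)), (264, np.float64(233.0)), (270, np.float64(233.0)), (276, np.float64(233.5)), (282, np.float64(236.5)), (288, np.float64(236.5)), (294, np.float64(237.0)), (300, np.float64(237.5)), (306, np.float64(238.5)), (312, np.float64(239.0)), (318, np.float64(239.5)), (324, np.float64(240.0))]
[ 0.47108074 -0.3573529   0.28238357] [-0.2142347   0.27023797 -1.2739197 ] 4.7167 0.1684498833635708
```

View pics/g.png

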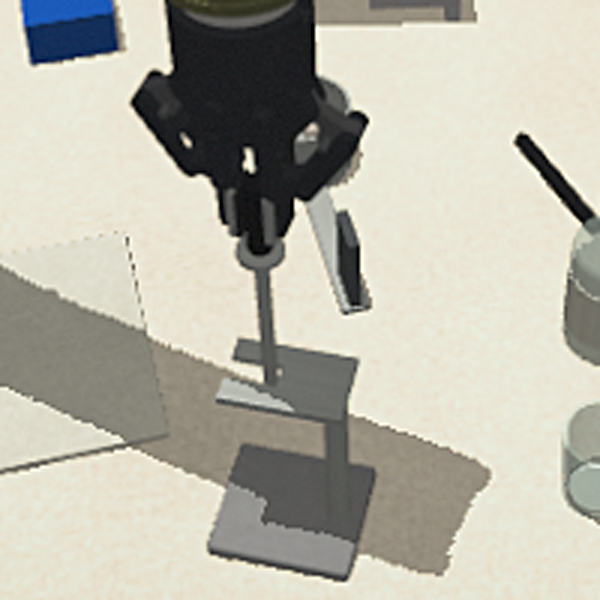

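```bash
python3 - <<'E'
from h import *
c=manip.camera('side')
for z in (.262,.20,.16,.132): print(z,proj(c,[.4711,-.3574,z]).round(1))
E
```

```text
0.262 [234.2 287.4]
0.2 [236.1 310.3]
0.16 [237.2 324. ]
0.132 [237.9 333.1]
```

Call:
jog_arm --pt "0 0 25" --pt "0 0 42" --pt "2 20 45" --pt "5 50 40" --pt "8 90 30" --pt "12 130 20" --pt "16 170 10" --pt "20 210 5" --pt "24 250 0" --pt "28 290 0" --pt "31 325 0" --pt "33 350 0" --turn '[0,0,0,0,0,0,0,0,0,0,0,0]'

```text
clock: 5.77
position: [0.5026, -0.0032, 0.2795]
ee_rot: [0.826, 0.564, -0.001, -0.002]
ft_force: [1.0, 0.4, -0.5]
grip_width: 0.167
```

Call:
jog_arm --pt "0 0 0" --pt "0 0 0" --pt "0 0 0" --turn '[0,0,0]'

```text
clock: 6.02
position: [0.5021, -0.0041, 0.2783]
ee_rot: [0.826, 0.563, -0.002, -0.002]
ft_force: [-0.4, -0.7, -0.4]
grip_width: 0.165
```

```bash
python3 - <<'E'
from h import *
o=manip.get_obs();p=o['position']
c={n:manip.camera(n) for n in('side','top')}
f=c['side']['frame'][120:300,180:340].copy()
cv2.imwrite('pics/d.png',cv2.resize(f,(533,600),interpolation=cv2.INTER_CUBIC)[:,:,::-1])
r=manip.outline_of(c['side'],'rod')
if r: m=np.array(r[0]['mask']); ys,xs=np.where(m); print(r[0]['extent'],[ (y,xs[ys==y].mean().round(1)) for y in range(ys.min(),ys.max(),8)])
for z in (-.02,-.05,-.1,-.15): print(z,proj(c['side'],[p[0],p[1],p[2]+z]).round(1))
print(p,o['clock'])
E
```

```text
[238.0, 147.4, 252.9, 219.8] [(149, np.float64(245.5)), (157, np.float64(245.0)), (165, np.float64(245.0)), (173, np.float64(246.5)), (181, np.float64(246.5)), (189, np.float64(247.0)), (197, np.float64(247.5)), (205, np.float64(247.5)), (213, np.float64(247.5))]
-0.02 [245.7 172.9]
-0.05 [246.1 183.5]
-0.1 [246.9 200.4]
-0.15 [247.6 216.4]
[ 0.50209379 -0.00410567  0.27833158] 6.0167
```

View pics/d.png

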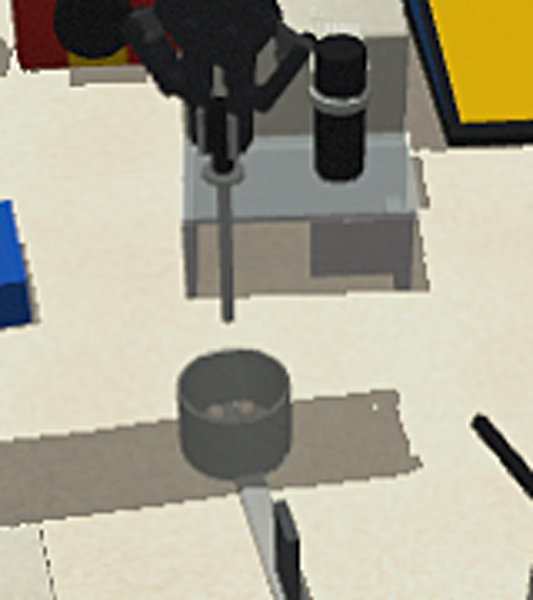

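Call:
jog_arm --pt "2 4 -15" --pt "2 4 -40" --pt "2 4 -65" --pt "2 4 -88" --pt "2 4 -100" --pt "2 4 -108" --pt "2 4 -114" --pt "2 4 -116" --pt "2 4 -116" --turn '[0,0,0,0,0,0,0,0,0]'

```text
clock: 6.92
position: [0.5048, -0.001, 0.1634]
ee_rot: [0.827, 0.562, -0.001, -0.002]
ft_force: [-0.8, -0.5, -1.1]
grip_width: 0.17
```

Call:
jog_arm --pt "12 1 -3" --pt "24 1 -3" --pt "23 7 -3" --pt "21 13 -3" --pt "17 19 -3" --pt "11 23 -3" --pt "5 25 -3" --pt "-1 26 -3" --pt "-7 25 -3" --pt "-13 23 -3" --pt "-19 19 -3" --pt "-23 13 -3" --turn '[0,0,0,0,0,0,0,0,0,0,0,0]'

```text
clock: 7.92
position: [0.4815, 0.0123, 0.1608]
ee_rot: [0.827, 0.563, -0.001, -0.002]
ft_force: [3.8, -0.3, -1.1]
grip_width: 0.17
```

Call:
jog_arm --pt "0 -6 0" --pt "0 -12 0" --pt "0 -18 0" --pt "3 -24 0" --pt "6 -29 0" --pt "11 -32 0" --pt "17 -34 0" --pt "22 -35 0" --pt "28 -34 0" --pt "34 -32 0" --pt "39 -29 0" --pt "42 -24 0" --turn '[0,0,0,0,0,0,0,0,0,0,0,0]'

```text
clock: 8.92
position: [0.5229, -0.0124, 0.1599]
ee_rot: [0.827, 0.562, -0.002, -0.002]
ft_force: [-4.8, 0.0, -0.6]
grip_width: 0.165
```

```bash
python3 - <<'E'
from fit import *
c=cams();print(manip.get_obs()['position'],manip.get_obs()['ft_force'])
v=[]
for n in ('side',):
    r=manip.outline_of(c[n],'dish')
    if r:
        m=np.array(r[0]['mask']);print(n,r[0]['confidence'],m.sum()); v=[(c[n],m*1.)]
        print(fit(v,M['dish'],[.504,0,.187]))
E
```

```text
[ 0.52308486 -0.01095922  0.16013913] [-5.17266621  1.27299156 -1.58093946]
side 0.72 946
(array([-0.69321536,  0.77535437,  1.27625469]), np.float64(946.0))
```

```bash
python3 - <<'E'
from h import *
c=manip.camera('side'); f=c['frame'][160:310,200:300].copy(); b=cv2.resize(f,(400,600),interpolation=cv2.INTER_CUBIC)
t=manip.camera('top'); g=cv2.resize(t['frame'][190:290,250:350],(400,400),interpolation=cv2.INTER_CUBIC)
o=np.zeros((600,800,3),np.uint8);o[:,:400]=b;o[:400,400:]=g
cv2.imwrite('pics/stir.png',o[:,:,::-1])
a=np.linspace(0,2*np.pi,8,endpoint=False)
print([proj(c,[.504+.044*np.cos(t),.044*np.sin(t),.062]).round(1).tolist() for t in a])
E
```

```text
[[266.5, 234.5], [260.8, 226.8], [248.6, 224.2], [236.8, 228.0], [231.9, 236.3], [237.2, 244.4], [249.9, 247.3], [262.1, 243.1]]
```

View pics/stir.png

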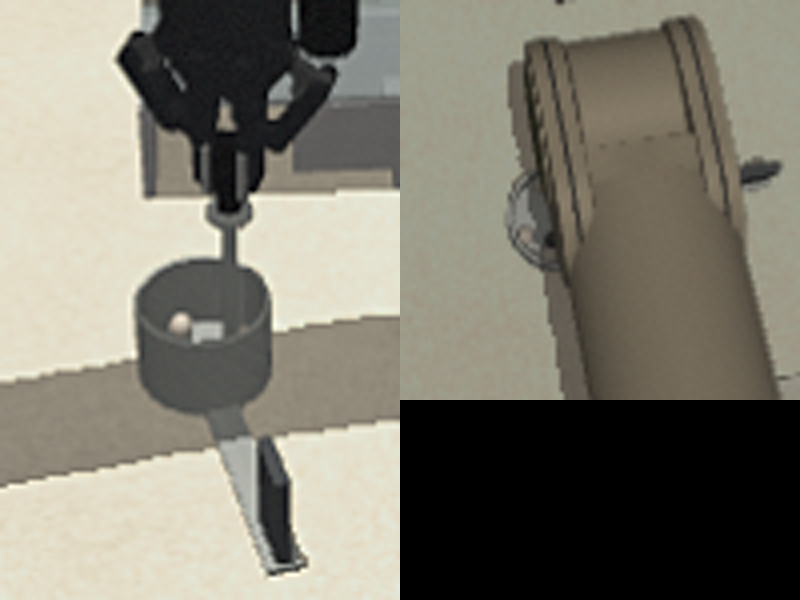

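Call:
jog_arm --pt "3 6 0" --pt "4 11 0" --pt "3 16 0" --pt "1 22 0" --pt "-2 26 0" --pt "-7 29 0" --pt "-12 31 0" --pt "-17 32 0" --pt "-22 31 0" --pt "-27 29 0" --pt "-32 26 0" --pt "-35 22 0" --turn '[0,0,0,0,0,0,0,0,0,0,0,0]'

```text
clock: 10.17
position: [0.4877, 0.0098, 0.1606]
ee_rot: [0.827, 0.563, -0.001, -0.002]
ft_force: [3.0, -0.7, -0.4]
grip_width: 0.166
```

Call:
jog_arm --pt "-2 -4 0" --pt "-3 -10 0" --pt "-2 -15 0" --pt "0 -20 0" --pt "4 -25 0" --pt "8 -28 0" --pt "13 -30 0" --pt "18 -31 0" --pt "24 -30 0" --pt "29 -28 0" --pt "33 -25 0" --pt "36 -20 0" --turn '[0,0,0,0,0,0,0,0,0,0,0,0]'

```text
clock: 11.17
position: [0.5242, -0.0102, 0.1604]
ee_rot: [0.827, 0.563, -0.001, -0.002]
ft_force: [-0.5, -0.7, -1.5]
grip_width: 0.164
```

Call:
jog_arm --pt "3 6 0" --pt "4 11 0" --pt "3 16 0" --pt "1 22 0" --pt "-2 26 0" --pt "-7 29 0" --pt "-12 31 0" --pt "-17 32 0" --pt "-22 31 0" --pt "-27 29 0" --pt "-32 26 0" --pt "-35 22 0" --turn '[0,0,0,0,0,0,0,0,0,0,0,0]'

```text
clock: 12.17
position: [0.489, 0.0112, 0.1607]
ee_rot: [0.827, 0.562, -0.001, -0.001]
ft_force: [-0.1, -0.3, -0.1]
grip_width: 0.166
```

Call:
jog_arm --pt "-2 -4 0" --pt "-3 -10 0" --pt "-2 -15 0" --pt "0 -20 0" --pt "4 -25 0" --pt "8 -28 0" --pt "13 -30 0" --pt "18 -31 0" --pt "24 -30 0" --pt "29 -28 0" --pt "33 -25 0" --pt "36 -20 0" --turn '[0,0,0,0,0,0,0,0,0,0,0,0]'

```text
clock: 13.17
position: [0.5252, -0.0082, 0.1604]
ee_rot: [0.827, 0.563, -0.001, -0.002]
ft_force: [-0.1, 0.7, -0.6]
grip_width: 0.164
```

Call:
jog_arm --pt "2 4 0" --pt "2 9 0" --pt "-5 10 0" --pt "-14 8 0" --pt "-19 8 15" --pt "-19 8 45" --pt "-19 8 80" --pt "-19 8 115" --pt "-19 8 120" --pt "-19 8 120" --turn '[0,0,0,0,0,0,0,0,0,0]'

```text
clock: 14.0
position: [0.5068, -0.0004, 0.283]
ee_rot: [0.827, 0.562, 0.001, 0.0]
ft_force: [1.0, -0.3, -1.6]
grip_width: 0.169
```

```bash
python3 - <<'E'
from fit import *
c={'side':manip.camera('side')}
o=manip.get_obs();p=o['position'];print(p,o['ft_force'])
r=manip.outline_of(c['side'],'dish'); m=np.array(r[0]['mask']); print(m.sum(),fit([(c['side'],m*1.)],M['dish'],[.506,0,.187]))
r=manip.outline_of(c['side'],'rod')
if r: m=np.array(r[0]['mask']); ys,xs=np.where(m); print(r[0]['extent'],[ (y,xs[ys==y].mean().round(1)) for y in range(ys.min(),ys.max(),8)])
for z in (-.02,-.05,-.1,-.15): print(z,proj(c['side'],[p[0],p[1],p[2]+z]).round(1))
print([(np.round(b['at']),round(b['confidence'],2)) for b in manip.pinpoint(c['side'],'bead0')],manip.get_obs()['clock'])
E
```

```text
[ 0.50600239 -0.00056134  0.28083278] [ 0.92592124  0.55165422 -1.21387519]
1633 (array([0.50807622, 0.00223779, 0.21383952]), np.float64(134.61176470588236))
[239.7, 144.5, 254.7, 211.9] [(147, np.float64(247.5)), (155, np.float64(246.5)), (163, np.float64(247.0)), (171, np.float64(248.5)), (179, np.float64(248.0)), (187, np.float64(249.5)), (195, np.float64(249.5)), (203, np.float64(249.5))]
-0.02 [247.3 171. ]
-0.05 [247.7 181.6]
-0.1 [248.4 198.6]
-0.15 [249.1 214.7]
[(array([258., 238.]), 0.5)] 14.2
```

```bash
python3 - <<'E'
from h import *
c=manip.camera('side');p=manip.get_obs()['position'];print(p)
f=c['frame'][130:260,210:290].copy();f=cv2.resize(f,(480,780)[:2],interpolation=cv2.INTER_CUBIC);f=cv2.resize(f,(369,600))
cv2.imwrite('pics/rod.png',f[:,:,::-1])
r=manip.outline_of(c,'rod');m=np.array(r[0]['mask']);print(r[0]['extent'],[(y,int(m[y].sum())) for y in range(140,225) if m[y].any()])
for z in (-.0175,-.15): print(proj(c,[p[0],p[1],p[2]+z]),proj(c,[p[0],p[1]-.005 ,p[2]+z]))
E
```

```text
[ 5.05361689e-01 -4.39802373e-04  2.78843109e-01]
[242.7, 148.8, 258.4, 218.4] [(148, 3), (149, 5), (150, 5), (151, 5), (152, 5), (153, 5), (154, 5), (155, 5), (156, 5), (157, 5), (158, 5), (159, 5), (160, 5), (161, 4), (162, 4), (163, 4), (164, 4), (165, 4), (166, 6), (167, 9), (168, 11), (169, 13), (170, 13), (171, 13), (172, 13), (173, 11), (174, 9), (175, 6), (176, 6), (177, 5), (178, 6), (179, 6), (180, 6), (181, 5), (182, 5), (183, 5), (184, 5), (185, 5), (186, 5), (187, 5), (188, 4), (189, 4), (190, 4), (191, 4), (192, 4), (193, 4), (194, 4), (195, 4), (196, 4), (197, 4), (198, 4), (199, 4), (200, 4), (201, 4), (202, 4), (203, 4), (204, 4), (205, 4), (206, 4), (207, 4), (208, 4), (209, 4), (210, 4), (211, 3), (212, 4), (213, 4), (214, 4), (215, 3)]
[247.01302876 170.84196675] [247.08267135 172.07956827]
[248.88936653 215.26313524] [248.96260879 216.56088677]
```

View pics/rod.png

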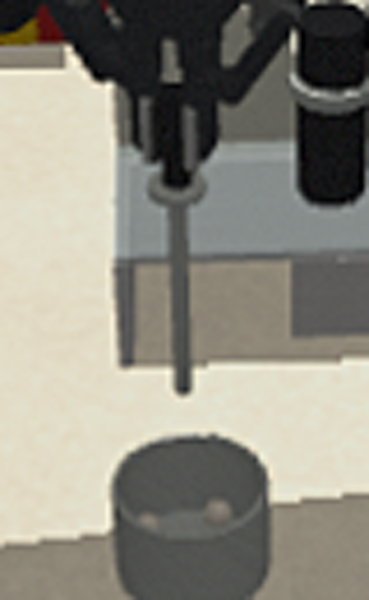

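Call:
jog_arm --pt "-1 -15 15" --pt "-4 -45 30" --pt "-8 -80 45" --pt "-12 -120 50" --pt "-16 -160 50" --pt "-20 -200 50" --pt "-24 -240 50" --pt "-28 -280 50" --pt "-31 -315 50" --pt "-34 -340 50" --pt "-35 -354 50" --pt "-35 -357 50" --turn '[0,0,0,0,0,0,0,0,0,0,0,0]'

```text
clock: 15.3
position: [0.4694, -0.3598, 0.3276]
ee_rot: [0.828, 0.561, -0.002, -0.003]
ft_force: [0.5, 0.2, -1.0]
grip_width: 0.169
```

Call:
jog_arm --pt "0 0 0" --pt "0 0 0" --turn '[0,0]'

```text
clock: 15.47
position: [0.47, -0.3582, 0.3271]
ee_rot: [0.827, 0.562, -0.002, -0.004]
ft_force: [0.0, 0.0, -0.1]
grip_width: 0.163
```

Call:
jog_arm --pt "1 1 -10" --pt "1 1 -20" --pt "1 1 -35" --pt "1 1 -50" --pt "1 1 -65" --pt "1 1 -80" --pt "1 1 -98" --pt "1 1 -115" --pt "1 1 -130" --pt "1 1 -140" --pt "1 1 -147" --pt "1 1 -149" --turn '[0,0,0,0,0,0,0,0,0,0,0,0]'

```text
clock: 16.47
position: [0.4707, -0.3563, 0.1767]
ee_rot: [0.827, 0.562, -0.002, -0.005]
ft_force: [0.3, -0.4, -1.6]
grip_width: 0.166
```

Call:
jog_arm --pt "0 0 0" --pt "0 0 0" --pt "0 0 0" --turn '[0,0,0]'

```text
clock: 16.72
position: [0.4711, -0.3564, 0.1775]
ee_rot: [0.827, 0.562, -0.002, -0.004]
ft_force: [0.1, -0.4, -0.8]
grip_width: 0.166
```

Call:
jog_arm --pt "0 0 -1" --pt "0 0 -2" --pt "0 0 -2" --turn '[0,0,0]'

```text
clock: 16.97
position: [0.4714, -0.3566, 0.1763]
ee_rot: [0.827, 0.562, -0.002, -0.003]
ft_force: [-0.4, 0.6, 3.7]
grip_width: 0.162
```

Call:
jog_arm --pt "0 0 0" --pt "0 0 0" --pt "0 0 0" --pt "0 0 10" --pt "0 0 35" --pt "0 0 60" --pt "0 0 75" --pt "0 0 75" --turn '[0,0,0,0,0,0,0,0]' --grip 50

```text
clock: 17.63
position: [0.4728, -0.3574, 0.256]
ee_rot: [0.827, 0.562, -0.001, -0.001]
ft_force: [0.1, -0.7, 0.3]
grip_width: 0.582
```

```bash
python3 - <<'E'
from fit import *
c={n:manip.camera(n) for n in('side','top')}
cv2.imwrite('pics/hung.png',cv2.resize(c['side']['frame'][220:400,170:330],(533,600),interpolation=cv2.INTER_CUBIC)[:,:,::-1])
r=manip.outline_of(c['side'],'rod');m=np.array(r[0]['mask']);print(r[0]['extent'],m.sum(),fit([(c['side'],m*1.)],M['rod'],[.472,-.356],False))
r=manip.outline_of(c['top'],'dish');m=np.array(r[0]['mask']);print(m.sum(),fit([(c['top'],m*1.)],M['dish'],[.507,0,.2]))
r=manip.outline_of(c['side'],'dish');m=np.array(r[0]['mask']);print(m.sum(),fit([(c['side'],m*1.)],M['dish'],[.507,0,.2]))
print(manip.get_obs()['clock'])
E
```

```text
[229.4, 300.4, 248.1, 365.0] 369 (array([ 0.47407198, -0.35233459]), np.float64(115.7372549019608))
854 (array([0.50559288, 0.00088149, 0.21370309]), np.float64(93.2392156862745))
502 (array([0.52733321, 0.00696198, 0.094115  ]), np.float64(1183.3490196078433))
17.8833
```

View pics/hung.png

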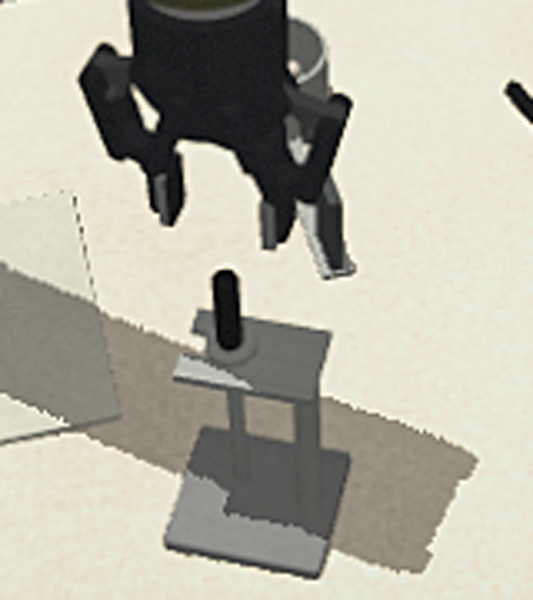

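Call:
jog_arm --pt "5 15 0" --pt "14 40 0" --pt "25 72 0" --pt "36 104 0" --pt "47 136 -10" --pt "57 168 -30" --pt "65 192 -55" --pt "68 202 -85" --pt "68 202 -115" --pt "68 202 -145" --pt "68 202 -160" --pt "68 202 -160" --turn '[3,6,10,14,18,22,26,30,34,34,34,34]'

```text
clock: 18.88
position: [0.5366, -0.1514, 0.0864]
ee_rot: [0.625, 0.781, -0.004, -0.007]
ft_force: [-1.3, 0.7, 0.3]
grip_width: 0.586
```

```bash
python3 - <<'E'
from fit import *
c={n:manip.camera(n) for n in('side',)};o=manip.get_obs();print(o['position'],o['ee_rot'])
p=[.507,.0015,.214]
f=c['side']['frame'].copy()
im=(render(c['side'],M['dish'],p)>.5).astype(np.uint8)
for P in M['dish']:
    cs,_=cv2.findContours((render(c['side'],[P],p)>.5).astype(np.uint8),0,1);cv2.drawContours(f,cs,-1,(255,0,0),1)
cv2.imwrite('pics/fin.png',cv2.resize(f[190:320,200:310],(508,600),interpolation=cv2.INTER_NEAREST)[:,:,::-1])
E
```

```text
[ 0.53789253 -0.15200339  0.08878625] [ 0.62506442  0.78054664 -0.00360873 -0.00532809]
```

View pics/fin.png

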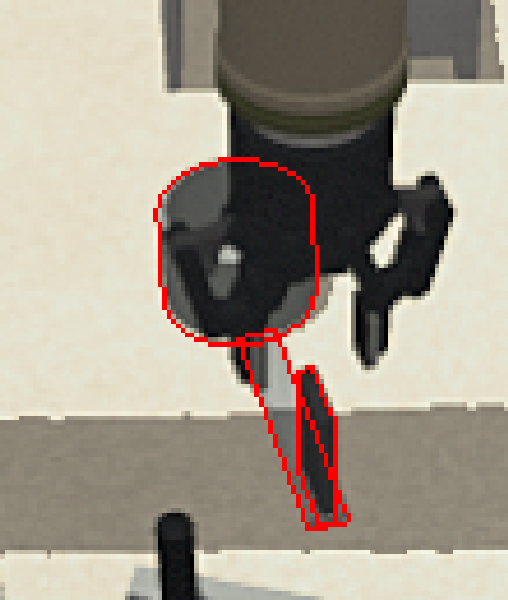

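Call:
jog_arm --pt "3 -3 -12" --pt "3 -3 -30" --pt "3 -3 -45" --pt "3 -3 -53" --pt "3 -3 -53" --turn '[0,0,0,0,0]'

```text
clock: 19.35
position: [0.5405, -0.1544, 0.0349]
ee_rot: [0.625, 0.781, -0.004, -0.006]
ft_force: [-0.1, 0.7, 0.0]
grip_width: 0.582
```

Call:
jog_arm --pt "0 0 0" --pt "0 0 0" --pt "0 0 0" --pt "0 0 0" --pt "0 0 0" --pt "0 0 0" --turn '[0,0,0,0,0,0]' --grip 0 --grip_force 80

```text
clock: 19.85
position: [0.5413, -0.1546, 0.0361]
ee_rot: [0.625, 0.781, -0.003, -0.005]
ft_force: [-1.0, 0.5, 7.0]
grip_width: 0.106
```

Call:
jog_arm --pt "0 0 2" --pt "0 0 4" --pt "-1 6 4" --pt "-3 15 4" --pt "-5 26 4" --pt "-8 39 4" --pt "-10 52 4" --pt "-12 66 4" --pt "-14 80 4" --pt "-16 93 4" --pt "-17 104 4" --pt "-18 110 4" --turn '[0,0,-1,-2,-4,-6,-8,-10,-11.5,-12.5,-13.4,-13.4]'

```text
clock: 20.85
position: [0.5225, -0.0432, 0.0398]
ee_rot: [0.711, 0.703, -0.003, -0.006]
ft_force: [-0.6, 0.1, -6.9]
grip_width: 0.11
```

```bash
python3 - <<'E'
from fit import *
import time
manip.camera('side');manip.camera('side');c=cams();o=manip.get_obs();print(o['position'],o['ee_rot'],o['ft_force'],o['clock'])
parts=[box(-137,65,-64.5,57.5,80,87),box(-137,-127,-64,51,0,80),box(-28.5,59.5,-64,-58,20,80),box(45.5,59.5,-64,-50,0,80)]
f={n:c[n]['frame'].copy() for n in c}
r=manip.outline_of(c['side'],'dish');m=np.array(r[0]['mask']);print(m.sum(),r[0]['extent'])
for n in c:
  for P in parts:
    cs,_=cv2.findContours((render(c[n],[P],[.6057,.2442,-.0186])>.5).astype(np.uint8),0,1);cv2.drawContours(f[n],cs,-1,(255,0,0),1)
  for P in M['dish'][:1]:
    cs,_=cv2.findContours((render(c[n],[P],[.5265,.115,-.02])>.5).astype(np.uint8),0,1);cv2.drawContours(f[n],cs,-1,(0,0,255),1)
b=cv2.resize(f['side'][150:270,220:320],(500,600),interpolation=cv2.INTER_NEAREST)
t=cv2.resize(f['top'][170:290,185:245],(300,600),interpolation=cv2.INTER_NEAREST)
cv2.imwrite('pics/pre.png',np.hstack([b,t])[:,:,::-1])
E
```

```text
[ 0.52309347 -0.04548879  0.03992343] [ 0.71153529  0.70262163 -0.0032283  -0.00547283] [-0.12415817  0.01354967 -6.69620001] 21.05
248 [238.7, 203.8, 264.7, 269.4]
```

View pics/pre.png

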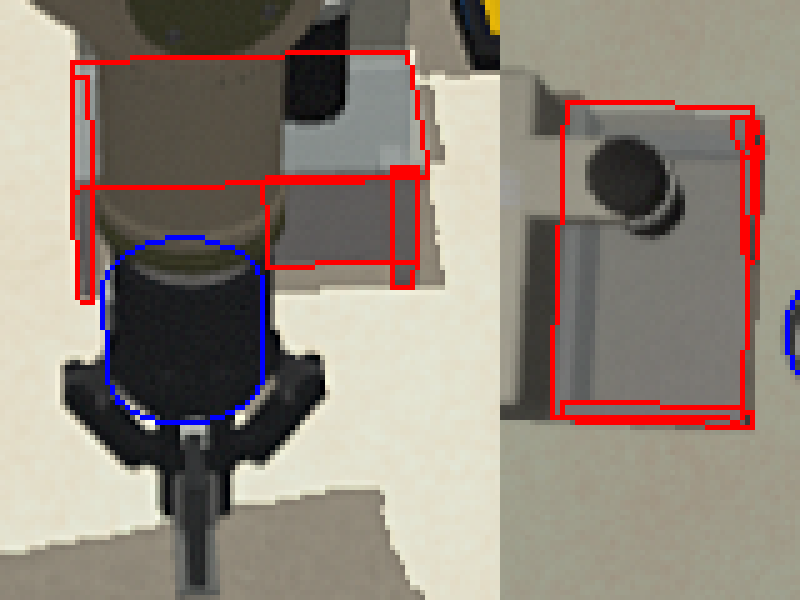

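Call:
jog_arm --pt "1 6 0" --pt "1 16 0" --pt "1 28 0" --pt "1 41 0" --pt "2 54 0" --pt "2 67 0" --pt "2 80 0" --pt "2 92 0" --pt "2 103 0" --pt "2 112 0" --pt "2 118 0" --pt "3 121 0" --turn '[0,0,0,0,0,0,0,0,0,0,0,0]'

```text
clock: 22.1
position: [0.526, 0.0765, 0.04]
ee_rot: [0.711, 0.703, -0.003, -0.006]
ft_force: [-0.3, 1.0, -6.7]
grip_width: 0.105
```

Call:
jog_arm --pt "0 0 0" --pt "0 0 0" --turn '[0,0]'

```text
clock: 22.27
position: [0.526, 0.0762, 0.0399]
ee_rot: [0.711, 0.703, -0.003, -0.006]
ft_force: [-0.1, -0.3, -6.9]
grip_width: 0.107
```

Call:
jog_arm --pt "0 2 0" --pt "0 4 0" --pt "0 6 0" --pt "0 6 0" --turn '[0,0,0,0]'

```text
clock: 22.6
position: [0.526, 0.0826, 0.0399]
ee_rot: [0.711, 0.703, -0.003, -0.006]
ft_force: [-0.5, 0.7, -6.7]
grip_width: 0.108
```

Call:
jog_arm --pt "0 1 0" --pt "0 2 0" --pt "0 3 0" --pt "0 3 0" --turn '[0,0,0,0]'

```text
clock: 22.93
position: [0.526, 0.0859, 0.0399]
ee_rot: [0.711, 0.703, -0.003, -0.006]
ft_force: [-0.7, -0.8, -5.7]
grip_width: 0.104
```

Call:
jog_arm --pt "0 1 0" --pt "0 2 0" --pt "0 2 0" --turn '[0,0,0]'

```text
clock: 23.18
position: [0.5261, 0.0869, 0.0399]
ee_rot: [0.712, 0.703, -0.004, -0.005]
ft_force: [-0.6, -4.7, -4.9]
grip_width: 0.103
```

Call:
jog_arm --pt "0 1 0" --pt "0 2 0" --pt "0 2 0" --turn '[0,0,0]'

```text
clock: 23.43
position: [0.5261, 0.087, 0.0399]
ee_rot: [0.712, 0.702, -0.005, -0.005]
ft_force: [-1.5, -8.6, -3.0]
grip_width: 0.105
```

Call:
jog_arm --pt "0 -2 0" --pt "3 -3 0" --pt "9 -3 0" --pt "17 -3 0" --pt "26 -4 0" --pt "35 -4 0" --pt "44 -4 0" --pt "53 -4 0" --pt "61 -4 0" --pt "68 -4 0" --pt "72 -4 0" --pt "74 -4 0" --turn '[0,0,0,0,0,0,0,0,0,0,0,0]'

```text
clock: 24.43
position: [0.6007, 0.0829, 0.0398]
ee_rot: [0.712, 0.702, -0.005, -0.005]
ft_force: [-0.4, 0.3, -5.8]
grip_width: 0.105
```

Call:
jog_arm --pt "0 0 0" --pt "0 0 0" --turn '[0,0]'

```text
clock: 24.6
position: [0.6005, 0.083, 0.0397]
ee_rot: [0.712, 0.702, -0.005, -0.005]
ft_force: [-0.3, 0.5, -6.8]
grip_width: 0.107
```

Feel for the end stop.

Call:
jog_arm --pt "1 0 0" --pt "2 0 0" --pt "3 0 0" --pt "3 0 0" --turn '[0,0,0,0]'

```text
clock: 24.93
position: [0.6037, 0.083, 0.0398]
ee_rot: [0.712, 0.702, -0.005, -0.005]
ft_force: [-0.1, -0.7, -6.8]
grip_width: 0.101
```

Call:
jog_arm --pt "1 0 0" --pt "2 0 0" --pt "2 0 0" --turn '[0,0,0]'

```text
clock: 25.18
position: [0.6054, 0.0828, 0.0396]
ee_rot: [0.712, 0.702, -0.005, -0.005]
ft_force: [-2.1, -0.8, -6.2]
grip_width: 0.107
```

Call:
jog_arm --pt "1 0 0" --pt "2 0 0" --pt "2 0 0" --turn '[0,0,0]'

```text
clock: 25.43
position: [0.6068, 0.0826, 0.0394]
ee_rot: [0.712, 0.702, -0.006, -0.005]
ft_force: [-5.8, -2.5, -4.6]
grip_width: 0.106
```

Call:
jog_arm --pt "0 1 0" --pt "0 2 0" --pt "0 3 0" --pt "0 3 0" --turn '[0,0,0,0]'

```text
clock: 25.77
position: [0.6064, 0.0848, 0.0391]
ee_rot: [0.712, 0.702, -0.007, -0.005]
ft_force: [-4.2, -3.6, -3.4]
grip_width: 0.103
```

Call:
jog_arm --pt "-0.5 0 -1" --pt "-1 -0.5 -2" --pt "-1 -0.5 -3" --pt "-1 -0.5 -4" --pt "-1 -0.5 -4" --turn '[0,0,0,0,0]'

```text
clock: 26.18
position: [0.6062, 0.084, 0.0364]
ee_rot: [0.712, 0.702, -0.006, -0.004]
ft_force: [-6.1, -4.3, 5.8]
grip_width: 0.103
```

Call:
jog_arm --pt "-1 -0.5 0.5" --pt "-1.5 -1 0.5" --pt "-1.5 -1 0.5" --turn '[0,0,0]'

```text
clock: 26.43
position: [0.6052, 0.084, 0.0372]
ee_rot: [0.712, 0.702, -0.005, -0.004]
ft_force: [-1.4, 1.6, -2.0]
grip_width: 0.111
```

Call:
jog_arm --pt "0 0 0" --pt "0 0 0" --pt "0 0 0" --pt "0 0 0" --pt "0 0 15" --pt "0 0 40" --pt "0 0 75" --pt "0 -20 110" --pt "0 -50 130" --pt "0 -80 150" --pt "0 -110 160" --pt "0 -130 160" --turn '[0,0,0,0,0,0,0,0,0,0,0,0]' --grip 40

```text
clock: 27.43
position: [0.6064, -0.0498, 0.2004]
ee_rot: [0.713, 0.701, -0.004, -0.002]
ft_force: [1.4, -0.6, 0.6]
grip_width: 0.469
```

Call:
jog_arm --pt "-10 -30 10" --pt "-30 -60 20" --pt "-50 -90 30" --pt "-70 -120 30" --pt "-90 -150 30" --pt "-100 -170 30" --pt "-100 -170 30" --turn '[0,0,0,0,0,0,0]'

```text
clock: 28.02
position: [0.5036, -0.2259, 0.2307]
ee_rot: [0.716, 0.698, -0.005, -0.001]
ft_force: [0.3, 0.1, -0.5]
grip_width: 0.467
```

```bash
python3 - <<'E'
from fit import *
c=cams();print(manip.get_obs()['clock'],manip.get_obs()['position'])
f={n:c[n]['frame'].copy() for n in c}
b=cv2.resize(f['side'][110:290,210:330],(400,600),interpolation=cv2.INTER_CUBIC)
t=cv2.resize(f['top'][170:270,170:270],(400,400),interpolation=cv2.INTER_CUBIC)
o=np.zeros((600,800,3),np.uint8);o[:,:400]=b;o[:400,400:]=t
cv2.imwrite('pics/fin2.png',o[:,:,::-1])
for n in c:
    r=manip.outline_of(c[n],'dish')
    if r: m=np.array(r[0]['mask']); print(n,m.sum(),r[0]['confidence'],r[0]['extent'],fit([(c[n],m*1.)],M['dish'],[.606,.244,-.02]))
    for l in('dish_fin','dish_rim','rod_collar'):
        r=manip.pinpoint(c[n],l)
        if r: print(n,l,r[0]['at'],round(r[0]['confidence'],2),atz(c[n],r[0]['at'],dict(dish_fin=.055,dish_rim=.062,rod_collar=.156)[l]).round(4))
E
```

```text
28.1167 [ 0.50616703 -0.2206217   0.23068026]
top 251 0.79 [238.3, 208.6, 271.9, 218.2] (array([ 6.06189127e-01,  2.41678351e-01, -3.12972772e-04]), np.float64(701.0588235294117))
top dish_fin [265.7, 214.0] 0.53 [0.5991 0.081  0.055 ]
side 158 0.46 [282.2, 208.2, 291.2, 235.2] (array([ 0.61656489,  0.24729748, -0.0582043 ]), np.float64(1023.9607843137255))
side dish_fin [285.0, 214.1] 0.71 [0.6033 0.0863 0.055 ]
side rod_collar [240.5, 324.3] 0.71 [ 0.4772 -0.3554  0.156 ]
```

View pics/fin2.png

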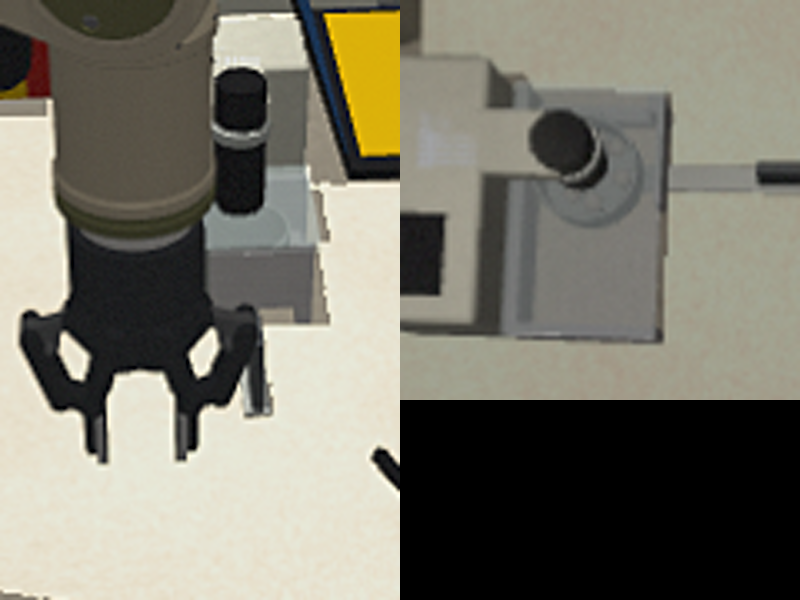

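```bash
python3 - <<'E'
from h import *
c=cams()
print('circle centre',atz(c['top'],[218,213],.062).round(4))
for n in c: print(n,[(np.round(b['at']).tolist(),round(b['confidence'],2)) for b in manip.pinpoint(c[n],'bead0')])
print(manip.hand_in(), manip.get_obs()['clock'])
E
```

```text
circle centre [0.6002 0.2357 0.062 ]
top []
side [([281.0, 199.0], 0.6)]
the job is handed in; nothing more can be done
the job is handed in; nothing more can be done
```

I carried out the whole job in the order asked and handed it in at about 28 s of robot time.

- **Stirring:** I lifted the rod from the fork and made about three full turns among the beads, with the tip about 10 mm above the bench. The first turn was at about 24 mm radius and the later ones at about 21 mm. During the first turn the side force rose to about 5 N and the dish moved about 2–3 mm. The later turns met almost no force.
- **Rod:** I hung it back in the fork. The side picture after release showed it upright with the collar on the fork.
- **Dish:** I took it by the fin, eased it up about 4 mm and slid it in through the mouth. I felt the back stop at about 8 N, then moved sideways behind the guard and felt the end stop at about 6 N. I eased off, set it down, released it and moved the arm clear.

**Last checks**
- **In agreement:** The final top picture shows the dish under the sensor head, against both stops, with the fin outside the guard. The gripper position at release was within about 1–2 mm of the docked position worked out from the images.
- **Disagreed or failed:**
  - A rough reading of the dish circle through the clear roof in the top view came out about 6 mm short in x and 8 mm short in y. I trusted the felt contacts instead.
  - The final outline fits of the dish failed because it was mostly hidden.
- **Beads:** I could not count them through the roof. The detector found one, inside the station where the dish stands, and none elsewhere. The dish was never tipped beyond about 1 degree.

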